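# Chock the paint tin, then swing the bail off it

## Robot

A 7-joint arm with a two-finger parallel gripper is mounted at the origin on a cart in front of the work surface, level with it; the furniture and walls round the work are solid. World frame = base frame: x ahead of the robot, y to its left, z up, the work surface at z = 0. Lengths are in m, angles in rad, forces in N, time in s.
With the tool pointing down it reaches from about 0.425 to 0.875 m from the base axis. Payload 8.4 kg.
Tool frame: the origin (TCP) lies on the centre line of the jaws, within the pads' length; the fingertips stand 14 mm ahead of it and the grasp point (between the pads) lies 5 mm behind it; z points along the fingers, y is the line along which they close (so a half turn about z gives the same grasp; the last joint's range is limited). The gripper opens to 85 mm and grips with 20 to 120 N. Pads are 22 mm wide; open, the fingers measure 114 mm over their backs; the gripper's body (76 mm by 85 mm) begins 54 mm behind the grasp point. The pads swing forward as they close: fully open they stand 13 mm farther back than shut.
Start: joints at [-1.376, 0.333, 0.04, 1.465, -0.013, 1.343, -0.059], TCP at [0.188, 0.622, 0.245] pointing down, gripper open.
Joint ranges: [-2.58, 2.58], [-0.38, 2.09], [-1.3, 1.39], [0.25, 2.4], [-1.5, 4.64], [0.08, 2.09], [-2.65, 2.65]. Speed limits (rad/s): [2.22, 2.22, 2.79, 2.79, 3.14, 3.14, 3.14].

## Interface

Orientations are given as a unit quaternion [w, x, y, z].
In Python, from rig import * gives the robot as it stands. The module is installed in compiled form; this text tells all that it offers.
- The arm moves only by the shell command python3 -m jog 'ROWS' [FORCE]. ROWS is JSON, one flat list of numbers, 7 for each row, row after row: the turn, a rotation vector about the tool's x, y, z in rad, then the shift along the tool's x, y, z in m, then the closure, from -1 (fully open) to 1 (shut). A call has exactly 10 rows; each row shifts and turns the commanded pose from where the row before left it, along the tool's axes as they then stand; what a row does not reach is not made up. A row lasts 1/8 s, in which the tool goes at most 62.5 mm and 10.7 degrees, less where a joint would pass 70% of its speed; a pose out of reach is approached as far as the arm can. A call is refused whole if a number of a shift passes 0.0625 or a number of a turn 0.188, either way. A call with a gripper value outside its range is refused whole. The fingers move at their own pace and stop on an object; FORCE is the grip in N (left out, the last holds). Time passes only in rows, so rows that do not move let the fingers close, or fill a call up. It gives the time, the measured TCP pose, the force, the opening and the grip force at its end, in the units of the state.
- read_state(): the state, without advancing time (a new reading comes with each control period).
- read_camera(name): name is "scene" or "top"; returns a dict with "image" (384x512x3 uint8, red, green, blue), "K" (3x3 intrinsics, pixels), "distortion" ([k1, k2, p1, p2, k3] as OpenCV has them; the pictures are not rectified), "R" (3x3) and "t" (3): a world point X has camera coordinates R X + t. Camera axes: x right, y down, z forward; pixel columns grow to the right and rows downward; lengths in m; the calibration is good to about 2 mm. A picture is of the moment at which its call begins. There is no depth.
- close_job(): hands the job in; it is judged then, once.
The state is a dict: "time_s": time; "q": joint angles; "joint_vel": joint speeds; "effort": joint torques, N m; "ee_pos": TCP position; "tcp_rot": TCP orientation; "wrist_force": force on the tool from outside, world axes, zero at the start; "wrist_torque": the same for the moment, N m; "opening": finger opening in m; "grip_force": force on a finger pad.
Only numpy, scipy, OpenCV 4.12 (cv2) and the standard library are available. Lean on these libraries where they do the work, as an engineer would, in place of code of your own. Each camera call takes 0.05 s, during which the arm holds its last target. There are 200 camera calls.

## Task

I want to lift the paint tin off the sloping roll-on rack with both hands, but if the bail comes up now the tin will roll down the ramp. Lay the yellow wheel chock flat and square on the ramp, its nose pushed up snug under the downhill side of the tin near its middle, and let go of it; only then swing the bail by its red grip up and over, fully back to its stop. The tin must stay where it is, resting on the chock; leave everything else on the bench alone.

Things in the scene. Friction and masses are not known exactly. Their poses are not given: they have to be found in the camera images.
- rack: plywood rack, 160 mm wide. Origin on the bench under the line where the tin touches the deck; x level, pointing uphill (about to the robot's right), y away from the robot. Flat deck rises 22 deg (0.384 rad) to +x: top face at z = 98 mm + 0.404 x, x from -209 to +107 mm. Below x = -65 mm it is open at both sides; beside the tin are side boards 32 mm high, 136 mm apart
- bail_pivot (a point): point midway between the bail's two pivot bolts, fixed to the rack; the pivot line runs through it along the rack's y
- bail (a joint): hinge of the steel bail (rad): 0 = down, its 10 mm bar crossing the deck just downhill of the tin and holding it, 51 mm clear above the deck; grows as it swings up over the tin; 2.4 = stop, fully back uphill of the tin. Stiff pivots (about 0.14 N m): it stays where it is left
- bail_grip (a point): middle of the red grip, a cylinder 88 mm long, 22 mm thick (24 over its ribs), along the rack's y: the end of the bail's bar on the robot's side of the rack, 146 mm from the rack's middle (-y), 58 mm outside the bail's arm, 86 mm from the pivot line. At 0 it is downhill of the pivots, 129 mm above the bench, with only bench below
- tin_mid (a point): centre of the big paint tin (black, white and orange label, plain grey end towards the robot) lying on its side across the deck, axis along the rack's y; radius 51 mm, length 118 mm, about 0.5 kg. At the start it rests against the bail's bar, its centre 19 mm downhill (-x) of the rack's origin, 146 mm above the bench
- chock_grip (a point): middle, half-way up, of the black handle of the yellow wheel chock loose on the bench (0.32 kg, non-slip rubber). x points to the nose, y across, z up off its flat sole. Handle 30 mm wide (y), 20 mm high, its middle 22 mm above the sole, reaching 38 mm behind and 45 mm ahead of this point; a foot under its rear end
- chock: the whole chock: axes as chock_grip, origin on its sole 33 mm ahead of that. Wedge 60 mm wide, 36 mm high; the nose is 85 mm ahead of the origin, 3 mm high, and its straight face rises backwards from there at 38 deg to the sole. With the chock flat on the deck and its face touching the tin, the tin's centre is 106 mm ahead (x) of this origin and 51 mm above it (z)
- tin: the whole paint tin of tin_mid: origin at the centre of its end at the robot's side (-y of the rack), z along its axis
- sanding_block: cork sanding block, 70 x 110 x 27 mm, origin under its centre; a bystander
- nail_jar: glass jar of nails with yellow lid, 70 mm across, 97 mm high, origin under its centre; a bystander
- small_paint_tin: small paint tin, 77 mm across, 77 mm high, origin under its centre; a bystander
Mind the look-alikes: they are no part of the job. There is more than one size of the tin; the job needs the largest.

How it is judged:
By the outcome, as a careful person would: the job done as asked, in the order asked, and still so for the second after the job is handed in, with the robot touching nothing.
It also fails if it takes over 67 s, if anything falls off the work surface, if the arm or the gripper's body presses on something with over 40 N, if the wrist force passes 120 N, or if a joint passes its speed limit or range.

## Working session

There is one attempt and no reset: what is moved stays moved. The work goes in short steps, Python scripts to look and compute and a shell command to move; the robot and the scene stay as the last step left them, time stands still between calls to the robot, and variables do not carry over. Pictures are saved under pics/ and viewed, at most 10 in all, crops included, and the job is handed in when it is done.

```bash
mkdir -p pics
python3 - <<'E'
from rig import *
import cv2
s=read_state();print({k:np.round(v,3).tolist() if 0 else v for k,v in s.items() if k in('time_s','ee_pos','tcp_rot','opening')})
for n in("scene","top"):
    c=read_camera(n);cv2.imwrite(f"pics/{n}0.png",cv2.resize(c["image"][:,:,::-1],(768,576)))
    print(n,c["K"].tolist() if hasattr(c["K"],'tolist') else c["K"],c["distortion"],c["R"],c["t"])
E
```

```text
{'time_s': 0.0, 'ee_pos': array([0.18812258, 0.62172422, 0.24440189]), 'tcp_rot': array([-6.65894360e-05,  1.46370792e-01,  9.89229466e-01, -8.06150262e-04]), 'opening': 0.08554448070163}
scene [[471.1173655333095, 0.0, 258.8472233631643], [0.0, 471.1173655333095, 188.53743045319197], [0.0, 0.0, 1.0]] [-0.16374185  0.          0.          0.          0.        ] [[ 0.891124   -0.45354695  0.01389903]
 [-0.21765499 -0.45412184 -0.86394425]
 [ 0.39815113  0.76685626 -0.50339562]] [-0.4987785   0.213224    1.26529296]
top [[467.8206605422746, 0.0, 248.77159287158548], [0.0, 467.8206605422746, 198.1626306786974], [0.0, 0.0, 1.0]] [-0.00063616  0.          0.          0.          0.        ] [[ 0.01931502 -0.99980436 -0.00426287]
 [-0.96931521 -0.01768062 -0.24518445]
 [ 0.24506111  0.00886781 -0.96946708]] [0.01532858 0.54720129 1.42436515]
```

View pics/scene0.png

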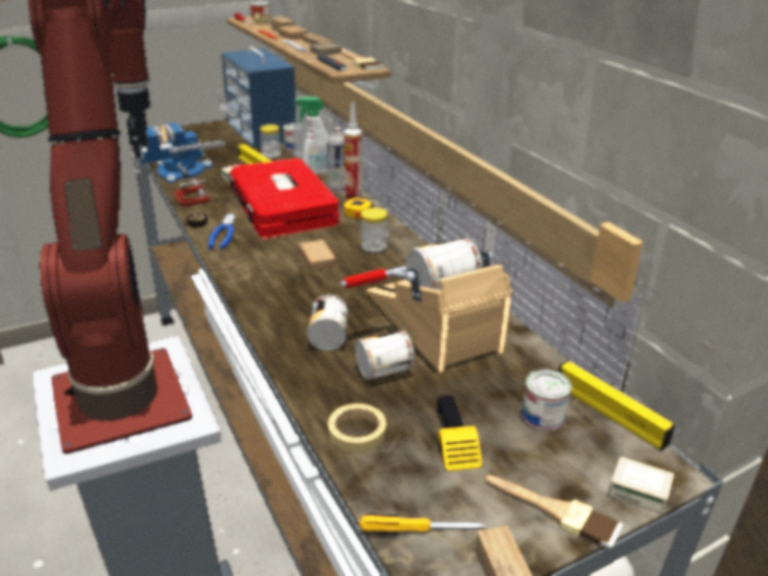

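View pics/top0.png

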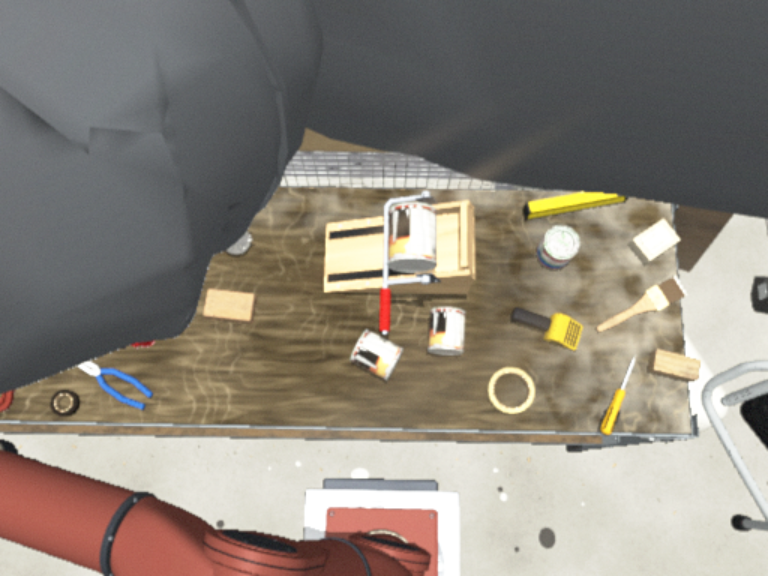

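The scene view shows the rack with the tin at about (445,260), the red grip at (365,277) and the chock at (455,430). In the top view (scaled 1.5x) the grip is at (385,310), the big tin at (412,237), and the chock's handle at (530,319) with its wedge at (564,330), nose to the right.

```bash
cat > h.py <<'E'
from rig import *
import cv2, numpy as np
from scipy.spatial.transform import Rotation as Ro
def ray(c,p):
    u=cv2.undistortPoints(np.array([[p]],float),np.array(c["K"]),np.array(c["distortion"]))[0,0]
    R=np.array(c["R"]);t=np.array(c["t"]);return -R.T@t, R.T@np.array([u[0],u[1],1])
def onz(c,p,z):
    o,d=ray(c,p);return o+d*(z-o[2])/d[2]
def tri(c1,p1,c2,p2):
    a,d=ray(c1,p1);b,e=ray(c2,p2);s=np.linalg.lstsq(np.c_[d,-e],b-a,rcond=None)[0]
    x,y=a+d*s[0],b+e*s[1];return (x+y)/2,np.linalg.norm(x-y)
def blob(c,lo,hi,box):
    im=c["image"];h=cv2.cvtColor(im,cv2.COLOR_RGB2HSV);m=cv2.inRange(h,np.array(lo),np.array(hi))
    z=np.zeros_like(m);x0,y0,x1,y1=box;z[y0:y1,x0:x1]=m[y0:y1,x0:x1]
    cs,_=cv2.findContours(z,cv2.RETR_EXTERNAL,cv2.CHAIN_APPROX_NONE);k=max(cs,key=cv2.contourArea)
    return k,cv2.minAreaRect(k)
E
python3 - <<'E'
from h import *
np.set_printoptions(precision=4,suppress=True)
t=read_camera("top");s=read_camera("scene")
kt,rt=blob(t,(0,150,90),(8,255,255),(245,185,270,230))
ks,rs=blob(s,(0,150,90),(8,255,255),(220,170,262,200))
print("red",rt,rs,tri(t,rt[0],s,rs[0]),onz(t,rt[0],.129))
B=cv2.boxPoints(rt);print([onz(t,p,.129) for p in B])
for n,lo,hi,bt,bs in(("yel",(18,120,120),(35,255,255),(355,200,395,240),(285,275,325,320)),("blk",(0,0,0),(179,255,45),(335,198,372,228),(285,258,312,290))):
    k,r=blob(t,lo,hi,bt);k2,r2=blob(s,lo,hi,bs)
    print(n,r,r2,"tri",tri(t,r[0],s,r2[0]),"z.022",onz(t,r[0],.022),"box",[onz(t,p,.025)[:2] for p in cv2.boxPoints(r)])
im=t["image"][:,:,::-1]
cv2.imwrite("pics/t1.png",np.vstack([cv2.resize(im[120:230,210:330],(600,550),interpolation=cv2.INTER_CUBIC)]))
cv2.imwrite("pics/t2.png",cv2.resize(im[195:245,335:395],(720,600),interpolation=cv2.INTER_CUBIC))
E
```

```text
red ((256.5, 206.0), (28.0, 7.0), 90.0) ((243.14706420898438, 184.91177368164062), (8.568753242492676, 27.65863609313965), 77.47119140625) (array([0.5063, 0.0012, 0.1312]), np.float64(0.0008626537300450009)) [0.5073 0.0011 0.129 ]
[array([0.5512, 0.0125, 0.129 ]), array([ 0.5516, -0.009 ,  0.129 ]), array([ 0.464 , -0.0102,  0.129 ]), array([0.4636, 0.011 , 0.129 ])]
yel ((375.6832580566406, 219.8868865966797), (23.139942169189453, 20.718320846557617), 19.653823852539062) ((306.80487060546875, 298.243896484375), (29.374788284301758, 27.607885360717773), 83.6598129272461) tri (array([ 0.4949, -0.3903,  0.0122]), np.float64(0.0007453017682840994)) z.022 [ 0.4932 -0.3878  0.022 ] box [array([ 0.4723, -0.3396]), array([ 0.5376, -0.365 ]), array([ 0.5129, -0.4346]), array([ 0.4482, -0.4087])]Traceback (most recent call last):
  File "<stdin>", line 9, in <module>
  File "h.py", line 15, in blob
    cs,_=cv2.findContours(z,cv2.RETR_EXTERNAL,cv2.CHAIN_APPROX_NONE);k=max(cs,key=cv2.contourArea)
                                                                       ~~~^^^^^^^^^^^^^^^^^^^^^^^^
ValueError: max() iterable argument is empty
```

Run:
```python
from h import *
np.set_printoptions(precision=4,suppress=True)
t=read_camera("top");s=read_camera("scene")
for m in(60,75):
  k,r=blob(t,(0,0,0),(179,130,m),(338,200,368,225));k2,r2=blob(s,(0,0,0),(179,130,m),(288,260,308,286))
  print(m,r,r2,"tri",tri(t,r[0],s,r2[0]),"z.022",onz(t,r[0],.022),[onz(t,p,.03)[:2] for p in cv2.boxPoints(r)])
im=t["image"][:,:,::-1]
a=cv2.resize(im[120:230,210:330],(600,550),interpolation=cv2.INTER_CUBIC)
b=cv2.resize(im[200:240,335:395],(600,400),interpolation=cv2.INTER_CUBIC)
cv2.imwrite("pics/t1.png",a);cv2.imwrite("pics/t2.png",b)
```

```text
60 ((343.0, 213.0), (0.0, 0.0), 0.0) ((298.0999755859375, 273.79998779296875), (21.819717407226562, 13.597793579101562), 71.56505584716797) tri (array([ 0.5244, -0.2888,  0.0006]), np.float64(0.011406187352857106)) z.022 [ 0.5142 -0.2824  0.022 ] [array([ 0.5124, -0.2808]), array([ 0.5124, -0.2808]), array([ 0.5124, -0.2808]), array([ 0.5124, -0.2808])]
75 ((346.2615966796875, 209.90771484375), (10.915056228637695, 9.426639556884766), 7.125016689300537) ((298.413818359375, 273.4655456542969), (24.29169273376465, 15.625468254089355), 66.80140686035156) tri (array([ 0.5274, -0.296 ,  0.0083]), np.float64(0.0008536381337092495)) z.022 [ 0.5247 -0.2933  0.022 ] [array([ 0.5092, -0.2718]), array([ 0.5405, -0.2765]), array([ 0.5366, -0.3116]), array([ 0.5053, -0.3068])]
```

View pics/t1.png

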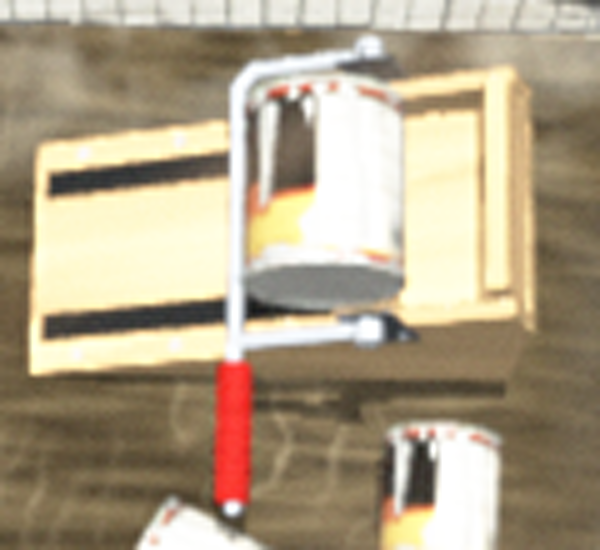

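View pics/t2.png

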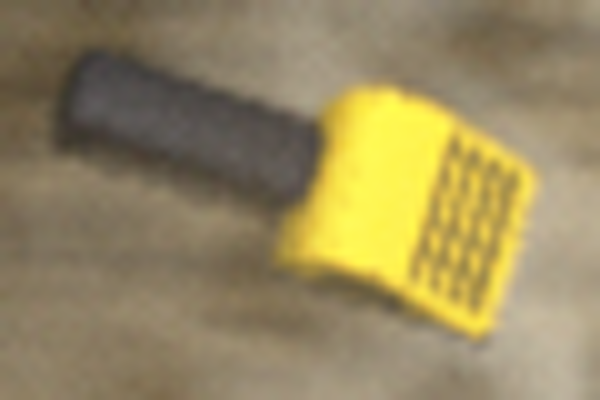

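The first crop shows the bail bar from (238,80) to (232,505), the deck's lower edge from (42,143) to (32,375) and the pivot bolts at about (370,45) and (372,330). The second shows the handle's rear end at about (80,100) and the chock's nose corners at (540,180) and (490,335).

Run:
```python
from h import *
np.set_printoptions(precision=4,suppress=True)
t=read_camera("top")
A=lambda u,v,z:onz(t,(210+(u+.5)/5-.5,120+(v+.5)/5-.5),z)
C=lambda u,v,z:onz(t,(335+(u+.5)/10-.5,200+(v+.5)/10-.5),z)
f,n=A(239,85,.129),A(232,500,.129);d=f-n;print("bar",f,n,"yaw of rack y",np.arctan2(d[1],d[0]),np.linalg.norm(d))
f,n=A(42,143,.0136),A(32,375,.0136);d=f-n;print("deckedge",f,n,np.arctan2(d[1],d[0]),np.linalg.norm(d))
f2,n2=A(385,72,.098),A(30,375,.0136)
# near top edge of deck from (30,375) along; side board tops
r=A(375,92,.155);print("tin far rim-ish",r)
a,b=C(540,180,.003),C(490,335,.003);m=(a+b)/2;print("nose",a,b,m,np.linalg.norm(a-b))
h=C(75,100,.030);e=C(308,160,.030);print("handle",h,e,np.arctan2(*(e-h)[1::-1]),np.linalg.norm(e-h))
D=m-h;D[2]=0;yaw=np.arctan2(D[1],D[0]);L=np.linalg.norm(D);print("yaw chock",yaw,"len (156)",L,"grip",(m-118e-3*D/L),(h+38e-3*D/L))
```

```text
bar [0.7326 0.0017 0.129 ] [0.465  0.0019 0.129 ] yaw of rack y -0.001011414130326794 0.26759015815013326
deckedge [0.7341 0.1342 0.0136] [0.5708 0.1351 0.0136] -0.005213933254138369 0.16325896374987572
tin far rim-ish [ 0.7191 -0.0825  0.155 ]
nose [ 0.5058 -0.4356  0.003 ] [ 0.4537 -0.4165  0.003 ] [ 0.4798 -0.4261  0.003 ] 0.055467802824887585
handle [ 0.5238 -0.2781  0.03  ] [ 0.5052 -0.3529  0.03  ] -1.8139196529722055 0.07711244135285288
yaw chock -1.8600118940888917 len (156) 0.15443036478025643 grip [ 0.5134 -0.313   0.003 ] [ 0.513  -0.3145  0.03  ]
```

```bash
cat >> h.py <<'E'
from scipy.linalg import logm,expm
def cur():
    s=read_state();T=np.eye(4);T[:3,:3]=Ro.from_quat(np.roll(s["tcp_rot"],-1)).as_matrix();T[:3,3]=s["ee_pos"];return T
def pose(yaw,tilt,p):  # tool x at yaw, z down; tilt about world x-ish: tool z leans to -y
    x=np.array([np.cos(yaw),np.sin(yaw),0]);z=np.array([0,0,-1.]);R=np.c_[x,np.cross(z,x),z]
    T=np.eye(4);T[:3,:3]=R@Ro.from_rotvec([0,tilt,0]).as_matrix();T[:3,3]=p;return T
def plan(T,N,C=None):
    C=cur() if C is None else C
    D=np.linalg.inv(C)@T;E=expm(np.real(logm(D))/N)
    w=Ro.from_matrix(E[:3,:3]).as_rotvec();print(N,"rows",np.round(np.r_[w,E[:3,3]],4).tolist(),"total rot",np.round(Ro.from_matrix(D[:3,:3]).as_rotvec(),4),"shift",np.round(D[:3,3],4))
    return [(C@np.linalg.matrix_power(E,i))[:3,3].round(3).tolist() for i in range(0,N+1,max(1,N//5))]
E
python3 - <<'E'
from h import *
print(plan(pose(1.285,0,[.513,-.314,.20]),20))
print(pose(1.571,.384,[0,0,0]).round(3))
E
```

```text
20 rows [-0.0, 0.0, 0.0781, -0.0538, -0.011, 0.0023] total rot [-3.0000e-04  4.0000e-04  1.5628e+00] shift [-0.5819 -0.8019  0.0455]
[[0.188, 0.622, 0.245], [0.367, 0.496, 0.236], [0.499, 0.322, 0.227], [0.571, 0.115, 0.218], [0.576, -0.104, 0.209], [0.513, -0.314, 0.2]]
[[-0.     1.    -0.     0.   ]
 [ 0.927  0.     0.375  0.   ]
 [ 0.375  0.    -0.927  0.   ]
 [ 0.     0.     0.     1.   ]]
```

```bash
python3 -m jog '[0,0,0.0781,-0.0538,-0.011,-0.001,-1, 0,0,0.0781,-0.0538,-0.011,-0.001,-1, 0,0,0.0781,-0.0538,-0.011,-0.001,-1, 0,0,0.0781,-0.0538,-0.011,-0.001,-1, 0,0,0.0781,-0.0538,-0.011,-0.001,-1, 0,0,0.0781,-0.0538,-0.011,-0.001,-1, 0,0,0.0781,-0.0538,-0.011,-0.001,-1, 0,0,0.0781,-0.0538,-0.011,-0.001,-1, 0,0,0.0781,-0.0538,-0.011,-0.001,-1, 0,0,0.0781,-0.0538,-0.011,-0.001,-1]' && python3 -m jog '[0,0,0.0781,-0.0538,-0.011,0,-1, 0,0,0.0781,-0.0538,-0.011,0,-1, 0,0,0.0781,-0.0538,-0.011,0,-1, 0,0,0.0781,-0.0538,-0.011,0,-1, 0,0,0.0781,-0.0538,-0.011,0,-1, 0,0,0.0781,-0.0538,-0.011,0,-1, 0,0,0.0781,-0.0538,-0.011,0,-1, 0,0,0.0781,-0.0538,-0.011,0.01,-1, 0,0,0.0781,-0.0538,-0.011,0.01,-1, 0,0,0.0781,-0.0538,-0.011,0.01,-1]'
python3 - <<'E'
from h import *
np.set_printoptions(precision=4,suppress=True)
print(cur())
plan(pose(1.285,0,[.513,-.314,.06]),8)
s=read_camera("scene");im=s["image"][:,:,::-1]
cv2.imwrite("pics/s2.png",cv2.resize(im[190:390,220:420][:150],(800,600),interpolation=cv2.INTER_CUBIC))
t=read_camera("top")
# nose / handle via masks
k,r=blob(t,(18,120,120),(35,255,255),(355,200,395,240));print(r)
E
```

```text
time_s: 1.6
ee_pos: [0.5435, 0.2193, 0.2554]
tcp_rot: [0.0, 0.513, 0.858, 0.0]
wrist_force: [1.5, 0.2, 0.0]
opening: 0.0856
grip_force: 0.0
time_s: 2.85
ee_pos: [0.5117, -0.3151, 0.2252]
tcp_rot: [0.0, 0.801, 0.599, 0.0]
wrist_force: [-0.2, 0.2, -0.1]
opening: 0.0855
grip_force: 0.0
[[ 0.2832  0.9591  0.0005  0.5117]
 [ 0.9591 -0.2832 -0.0002 -0.3151]
 [-0.0001  0.0005 -1.      0.2252]
 [ 0.      0.      0.      1.    ]]
8 rows [0.0001, 0.0, -0.0002, 0.0002, 0.0001, 0.0206] total rot [ 0.0005  0.0001 -0.0013] shift [0.0014 0.0009 0.1652]Traceback (most recent call last):
  File "<stdin>", line 9, in <module>
  File "h.py", line 15, in blob
    cs,_=cv2.findContours(z,cv2.RETR_EXTERNAL,cv2.CHAIN_APPROX_NONE);k=max(cs,key=cv2.contourArea)
                                                                       ~~~^^^^^^^^^^^^^^^^^^^^^^^^
ValueError: max() iterable argument is empty
```

```bash
python3 -m jog '[0,0,0,0.001,0.001,0.03,-1, 0,0,0,0,0,0.03,-1, 0,0,0,0,0,0.03,-1, 0,0,0,0,0,0.03,-1, 0,0,0,0,0,0.03,-1, 0,0,0,0,0,0.02,-1, 0,0,0,0,0,0.015,-1, 0,0,0,0,0,0.01,-1, 0,0,0,0,0,0.007,-1, 0,0,0,0,0,0,-1]' && python3 -m jog '[0,0,0,0,0,0,0, 0,0,0,0,0,0,1, 0,0,0,0,0,0,1, 0,0,0,0,0,0,1, 0,0,0,0,0,0,1, 0,0,0,0,0,0,1, 0,0,0,0,0,0,1, 0,0,0,0,0,0,1, 0,0,0,0,0,0,1, 0,0,0,0,0,0,1]' 70
python3 - <<'E'
from h import *
s=read_camera("scene");im=s["image"][:,:,::-1]
cv2.imwrite("pics/s3.png",cv2.resize(im[230:350,240:400],(800,600),interpolation=cv2.INTER_CUBIC))
E
```

```text
time_s: 4.2
ee_pos: [0.5135, -0.3129, 0.0233]
tcp_rot: [-0.0, 0.8, 0.6, -0.0]
wrist_force: [0.2, 0.0, -0.6]
opening: 0.0852
grip_force: 0.0
time_s: 5.45
ee_pos: [0.5142, -0.3131, 0.0241]
tcp_rot: [0.001, 0.8, 0.6, 0.0]
wrist_force: [0.3, 1.0, 5.1]
opening: 0.0291
grip_force: 69.9
```

View pics/s3.png

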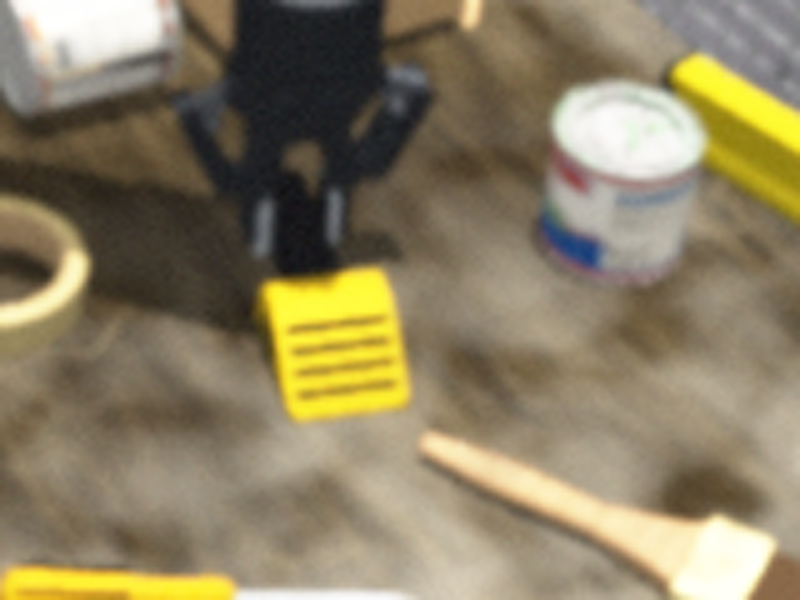

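The gripper holds the black handle; the chock's nose edge runs from about (297,418) to (410,404) in this 5x crop. I'll locate the nose in the tool frame.

Run:
```python
from h import *
np.set_printoptions(precision=4,suppress=True)
s=read_camera("scene");A=lambda u,v:onz(s,(240+(u+.5)/5-.5,230+(v+.5)/5-.5),.001)
a,b=A(297,418),A(410,404);C=cur();print(a,b,np.linalg.norm(a-b));
for p in(a,b,(a+b)/2):print("tool",(np.linalg.inv(C)@np.r_[p,1])[:3])
d=b-a;print("yaw",np.arctan2(d[1],d[0])-np.pi/2)
```

```text
[ 0.4568 -0.4167  0.001 ] [ 0.5112 -0.4337  0.001 ] 0.05695808095397052
tool [-0.1155 -0.026   0.023 ]
tool [-0.1165  0.031   0.0231]
tool [-0.116   0.0025  0.0231]
yaw -1.8730542288993737
```

```bash
cat >> h.py <<'E'
Y0=-0.073
def ramp(s,n,xw=.6525,yaw=1.568):
    c,k=np.cos(.384),np.sin(.384);return pose(yaw,-.384,[xw,Y0-(s*c-n*k),.098+s*k+n*c])
E
python3 -m jog '[0,0,0,0,0,-0.01,1, 0,0,0,0,0,-0.02,1, 0,0,0,0,0,-0.035,1, 0,0,0,0,0,-0.045,1, 0,0,0,0,0,-0.045,1, 0,0,0,0,0,-0.045,1, 0,0,0,0,0,-0.045,1, 0,0,0,0,0,-0.035,1, 0,0,0,0,0,-0.02,1, 0,0,0,0,0,0,1]' 70
python3 - <<'E'
from h import *
T=ramp(-.2,.045);print(T[:3,3]);T[2,3]=.32;print(plan(T,10))
E
```

```text
time_s: 6.8
ee_pos: [0.5134, -0.3136, 0.3255]
tcp_rot: [0.001, 0.801, 0.599, 0.001]
wrist_force: [0.2, 0.6, -3.8]
opening: 0.0288
grip_force: 69.7
[0.6525     0.12929315 0.06479638]
10 rows [-0.0051, -0.0381, -0.028, 0.0458, 0.0068, -0.0074] total rot [-0.0514 -0.3809 -0.2801] shift [0.4641 0.0086 0.0055]
[[0.513, -0.314, 0.325], [0.551, -0.229, 0.339], [0.584, -0.141, 0.345], [0.612, -0.052, 0.344], [0.635, 0.039, 0.335], [0.652, 0.129, 0.32]]
```

```bash
python3 -m jog '[-0.0051,-0.0381,-0.028,0.0458,0.0068,-0.0074,1, -0.0051,-0.0381,-0.028,0.0458,0.0068,-0.0074,1, -0.0051,-0.0381,-0.028,0.0458,0.0068,-0.0074,1, -0.0051,-0.0381,-0.028,0.0458,0.0068,-0.0074,1, -0.0051,-0.0381,-0.028,0.0458,0.0068,-0.0074,1, -0.0051,-0.0381,-0.028,0.0458,0.0068,-0.0074,1, -0.0051,-0.0381,-0.028,0.0458,0.0068,-0.0074,1, -0.0051,-0.0381,-0.028,0.0458,0.0068,-0.0074,1, -0.0051,-0.0381,-0.028,0.0458,0.0068,-0.0074,1, -0.0051,-0.0381,-0.028,0.0458,0.0068,-0.0074,1]'
python3 - <<'E'
from h import *
plan(ramp(-.2,.045),10)
E
```

```text
time_s: 8.05
ee_pos: [0.6524, 0.1317, 0.3171]
tcp_rot: [0.134, 0.694, 0.694, -0.137]
wrist_force: [0.7, -1.2, -2.7]
opening: 0.0286
grip_force: 69.7
10 rows [-0.0003, 0.0001, 0.0003, 0.0092, 0.0001, 0.0235] total rot [-0.0034  0.0006  0.0028] shift [0.0925 0.0011 0.2347]
```

```bash
python3 -m jog '[0,0,0,0.03,0,0,1, 0,0,0,0.03,0,0.01,1, 0,0,0,0.03,0,0.025,1, 0,0,0,0.0325,0,0.03,1, 0,0,0,0,0,0.035,1, 0,0,0,0,0,0.035,1, 0,0,0,0,0,0.035,1, 0,0,0,0,0,0.035,1, 0,0,0,0,0,0.02,1, -0.003,0,0.003,0,0.001,0.01,1]'
python3 - <<'E'
from h import *
plan(ramp(-.165,.030),8)
im=read_camera("scene")["image"][:,:,::-1]
cv2.imwrite("pics/s4.png",cv2.resize(im[130:250,210:370],(800,600),interpolation=cv2.INTER_CUBIC))
E
```

```text
time_s: 9.3
ee_pos: [0.6526, 0.155, 0.0535]
tcp_rot: [0.135, 0.696, 0.692, -0.135]
wrist_force: [0.2, 0.0, -2.4]
opening: 0.0285
grip_force: 69.6
8 rows [-0.0001, -0.0, -0.0003, -0.0079, 0.0, 0.0018] total rot [-0.0008 -0.0002 -0.0024] shift [-0.0631  0.0002  0.0142]
```

View pics/s4.png

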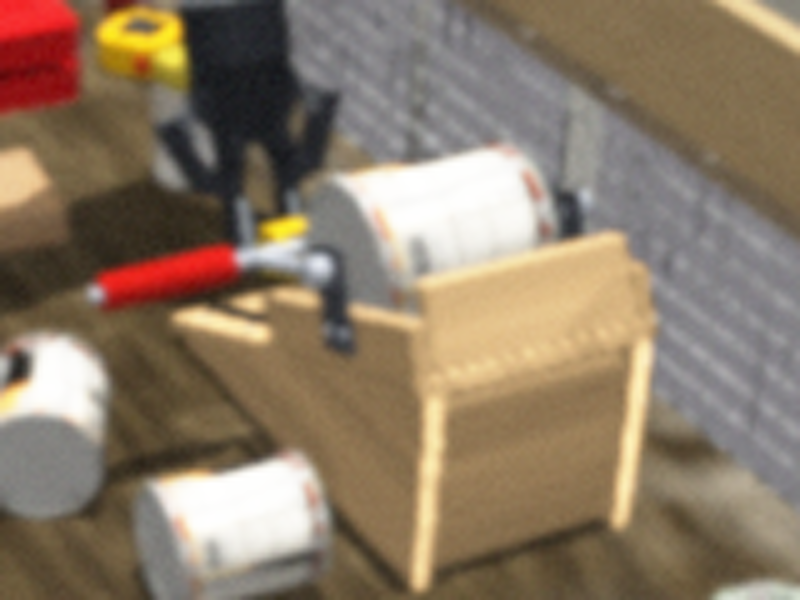

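The chock (yellow, about (283,230) in the crop) hangs over the lower deck, downhill of the bar and clear of everything. Now I'll advance up-slope, hovering about 5 mm above the deck.

```bash
python3 -m jog '[0,0,-0.001,-0.008,0,0.0018,1, 0,0,-0.001,-0.008,0,0.0018,1, 0,0,0,-0.008,0,0.0018,1, 0,0,0,-0.008,0,0.0018,1, 0,0,0,-0.008,0,0.0018,1, 0,0,0,-0.008,0,0.0018,1, 0,0,0,-0.008,0,0.0018,1, 0,0,0,-0.007,0,0.0018,1, 0,0,0,0,0,0,1, 0,0,0,0,0,0,1]'
python3 -m jog '[0,0,0,0,0,0.001,1, 0,0,0,0,0,0.001,1, 0,0,0,0,0,0.001,1, 0,0,0,0,0,0.001,1, 0,0,0,0,0,0,1, 0,0,0,0,0,0,1, 0,0,0,0,0,0,1, 0,0,0,0,0,0,1, 0,0,0,0,0,0,1, 0,0,0,0,0,0,1]'
python3 - <<'E'
from h import *
np.set_printoptions(precision=4,suppress=True)
s=read_state();C=cur();print(s["wrist_force"],s["wrist_torque"],"tool F",C[:3,:3].T@s["wrist_force"]);plan(ramp(-.138,.024),8)
E
```

```text
time_s: 10.6
ee_pos: [0.6527, 0.0927, 0.0645]
tcp_rot: [0.134, 0.695, 0.694, -0.135]
wrist_force: [0.2, -1.1, -2.8]
opening: 0.0288
grip_force: 69.7
time_s: 11.85
ee_pos: [0.6527, 0.0908, 0.0609]
tcp_rot: [0.134, 0.695, 0.694, -0.135]
wrist_force: [-0.4, -0.9, -3.3]
opening: 0.0285
grip_force: 69.7
[-0.4105 -0.9078 -3.2548] [ 0.7472  0.0547 -0.0277] tool F [ 0.3741 -0.4084  3.3584]
8 rows [0.0, -0.0001, 0.0001, -0.0035, -0.0, 0.0004] total rot [ 0.0002 -0.0009  0.0008] shift [-0.0278 -0.0002  0.003 ]
```

```bash
python3 -m jog '[0,0,0,-0.003,0,0,1, 0,0,0,-0.003,0,0,1, 0,0,0,-0.003,0,0,1, 0,0,0,-0.003,0,0,1, 0,0,0,-0.003,0,0,1, 0,0,0,-0.003,0,0,1, 0,0,0,0,0,0.001,1, 0,0,0,0,0,0.001,1, 0,0,0,0,0,0,1, 0,0,0,0,0,0,1]'
python3 -m jog '[0,0,0,0,0,0.001,1, 0,0,0,0,0,0,1, 0,0,0,0,0,0,1, 0,0,0,0,0,0,1, 0,0,0,0,0,0,1, 0,0,0,0,0,0,1, 0,0,0,0,0,0,1, 0,0,0,0,0,0,1, 0,0,0,0,0,0,1, 0,0,0,0,0,0,1]'
cat >> h.py <<'E'
def rep():
    np.set_printoptions(precision=4,suppress=True)
    s=read_state();C=cur();R=C[:3,:3].T;print("tool F",R@s["wrist_force"],"tau",R@s["wrist_torque"]);D=np.linalg.inv(ramp(0,0))@C;print("s,n",-D[0,3],-D[2,3])
E
python3 -c 'from h import *;rep()'
```

```text
time_s: 13.1
ee_pos: [0.6527, 0.0734, 0.0658]
tcp_rot: [0.135, 0.695, 0.694, -0.135]
wrist_force: [0.0, 0.8, -2.1]
opening: 0.0286
grip_force: 69.9
time_s: 14.35
ee_pos: [0.6527, 0.0734, 0.0656]
tcp_rot: [0.134, 0.695, 0.694, -0.135]
wrist_force: [-3.6, 2.4, 5.6]
opening: 0.0287
grip_force: 71.0
tool F [ 0.1454 -3.5911 -6.072 ] tau [0.7754 0.2332 0.0571]
s,n -0.147858861348178 0.024828740377966244
```

```bash
python3 -m jog '[0,0,0,0,0,-0.001,1, 0,0,0,-0.001,0,0,1, 0,0,0,-0.001,0,0,1, 0,0,0,-0.001,0,0,1, 0,0,0,-0.001,0,0,1, 0,0,0,-0.001,0,0,1, 0,0,0,-0.001,0,0,1, 0,0,0,0,0,0,1, 0,0,0,0,0,0,1, 0,0,0,0,0,0,1]'
python3 -c 'from h import *;rep()'
python3 -m jog '[0,0,0,-0.001,0,0,1, 0,0,0,-0.001,0,0,1, 0,0,0,0,0,0,1, 0,0,0,0,0,0,1, 0,0,0,0,0,0,1, 0,0,0,0,0,0,1, 0,0,0,0,0,0,1, 0,0,0,0,0,0,1, 0,0,0,0,0,0,1, 0,0,0,0,0,0,1]'
python3 -c 'from h import *;rep()'
```

```text
time_s: 15.6
ee_pos: [0.6527, 0.0676, 0.0681]
tcp_rot: [0.135, 0.695, 0.693, -0.135]
wrist_force: [0.3, 1.7, -1.0]
opening: 0.0283
grip_force: 69.9
tool F [2.0066 0.3322 0.3187] tau [-0.1002  0.621   0.0237]
s,n -0.14152158482473298 0.0249183846552493
time_s: 16.85
ee_pos: [0.6526, 0.0669, 0.0685]
tcp_rot: [0.134, 0.695, 0.694, -0.134]
wrist_force: [0.2, 5.7, -2.4]
opening: 0.0289
grip_force: 70.0
tool F [6.147  0.218  0.0943] tau [0.0146 1.6238 0.0028]
s,n -0.14076234561836015 0.02506661626824387
```

Run:
```python
from h import *
t=read_camera("top");im=t["image"][:,:,::-1]
a=cv2.resize(im[125:215,215:305],(600,600),interpolation=cv2.INTER_CUBIC)
cv2.imwrite("pics/t5.png",a)
```

```text
(no output)
```

View pics/t5.png

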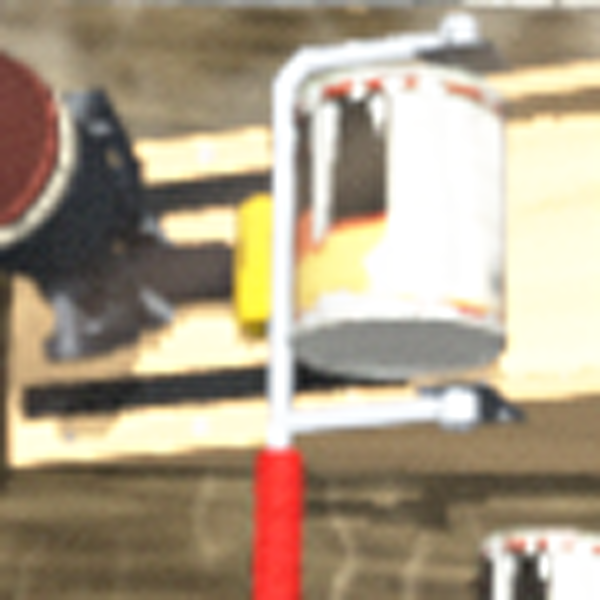

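```bash
python3 -m jog '[0,0,0,0,0,0.0008,1, 0,0,0,0,0,0,1, 0,0,0,0,0,0,0.5, 0,0,0,0,0,0,0, 0,0,0,0,0,0,-0.5, 0,0,0,0,0,0,-1, 0,0,0,0,0,0,-1, 0,0,0,0,0,0,-1, 0,0,0,0,0,0,-1, 0,0,0,0,0,0,-1]'
python3 -c 'from h import *;rep()'
python3 -m jog '[0,0,0,0,0,-0.005,-1, 0,0,0,0,0,-0.01,-1, 0,0,0,0,0,-0.02,-1, 0,0,0,0,0,-0.03,-1, 0,0,0,0,0,-0.04,-1, 0,0,0,0,0,-0.04,-1, 0,0,0,0,0,-0.04,-1, 0,0,0,0,0,-0.04,-1, 0,0,0,0,0,-0.02,-1, 0,0,0,0,0,0,-1]'
python3 - <<'E'
from h import *
rep()
im=read_camera("top")["image"][:,:,::-1]
a=cv2.resize(im[125:215,215:305],(500,500),interpolation=cv2.INTER_CUBIC)
cv2.imwrite("pics/t6.png",a)
E
```

```text
time_s: 18.15
ee_pos: [0.6527, 0.0656, 0.068]
tcp_rot: [0.134, 0.695, 0.694, -0.135]
wrist_force: [-0.6, 0.3, -0.2]
opening: 0.085
grip_force: 0.0
tool F [ 0.3064 -0.596   0.0566] tau [0.0197 0.3714 0.049 ]
s,n -0.13975783177312676 0.024146879738674312
time_s: 19.4
ee_pos: [0.6534, 0.1584, 0.2977]
tcp_rot: [0.135, 0.695, 0.694, -0.133]
wrist_force: [-0.3, -0.4, -0.7]
opening: 0.0854
grip_force: 0.0
tool F [-0.0661 -0.2665  0.8223] tau [ 0.0218  0.3868 -0.0228]
s,n -0.13976988207673668 0.2718917095547039
```

View pics/t6.png

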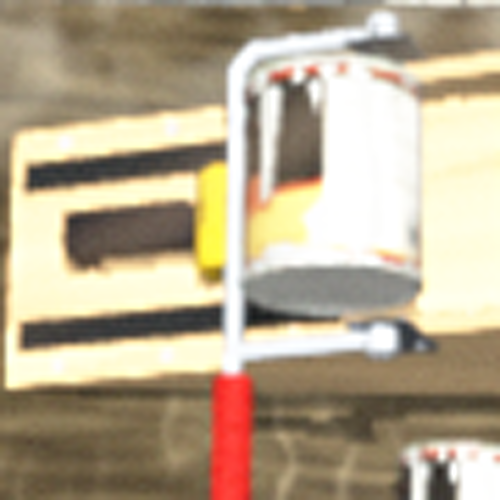

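The chock lies flat and square at about (65–225, 160–280) in the crop, and the tin is still against the bar. Next I need the bail pivot, then a plan for the grasp of the red grip.

Run:
```python
from h import *
np.set_printoptions(precision=4,suppress=True)
t=read_camera("top");s=read_camera("scene")
P=(210+372.5/5-.5,120+328.5/5-.5);Q=(210+322.5/5-.5,130+265.5/5-.5)
print("near bolt",tri(t,P,s,Q))
kt,rt=blob(t,(0,150,90),(8,255,255),(245,185,270,230));ks,rs=blob(s,(0,150,90),(8,255,255),(220,170,262,200))
print("grip",tri(t,rt[0],s,rs[0]),rt,rs)
print(read_state()["q"])
def gp(tilt,g,back,yaw): # tool x along world x (yaw 0/pi); wrist leans +y by tilt
    z=np.array([0,-np.sin(tilt),-np.cos(tilt)]);x=np.array([np.cos(yaw),0,0]);T=np.eye(4);T[:3,:3]=np.c_[x,np.cross(z,x),z];T[:3,3]=np.array(g)+z*(.005-back);return T
for yaw in(0,np.pi):print(plan(gp(.384,[.505,.001,.129],.13,yaw),10))
```

```text
near bolt (array([ 0.5644, -0.0801,  0.1662]), np.float64(0.0008835348473015954))
grip (array([0.5062, 0.0012, 0.1323]), np.float64(0.0006145709762518778)) ((256.5, 206.0), (28.0, 7.0), 90.0) ((243.14706420898438, 184.58824157714844), (8.48874568939209, 27.649059295654297), 75.96376037597656)
[-0.867   0.5054  0.6007  1.2702  0.0867  1.566  -0.3177]
10 rows [-0.0002, 0.0001, 0.1569, -0.0176, -0.0065, 0.0087] total rot [-0.0018  0.0012  1.569 ] shift [-0.0827 -0.1472  0.0872]
[[0.652, 0.157, 0.295], [0.637, 0.119, 0.291], [0.611, 0.087, 0.285], [0.579, 0.064, 0.276], [0.542, 0.05, 0.263], [0.505, 0.048, 0.245]]
10 rows [-0.0001, -0.0002, -0.1573, 0.0037, -0.0184, 0.0087] total rot [-0.0012 -0.0018 -1.5726] shift [-0.0827 -0.1472  0.0872]
[[0.652, 0.157, 0.295], [0.615, 0.154, 0.277], [0.579, 0.141, 0.263], [0.546, 0.118, 0.254], [0.521, 0.086, 0.248], [0.505, 0.048, 0.245]]
```

```bash
cat >> h.py <<'E'
PV=np.array([-.078,.165])
def gp(tilt,g,back=0,yaw=0):
    z=np.array([0,-np.sin(tilt),-np.cos(tilt)]);x=np.array([np.cos(yaw),0,0]);T=np.eye(4);T[:3,:3]=np.c_[x,np.cross(z,x),z];T[:3,3]=np.array(g)+z*(.005-back);return T
E
python3 -m jog '[0,0,0.157,-0.0176,-0.0065,0.0087,-1, 0,0,0.157,-0.0176,-0.0065,0.0087,-1, 0,0,0.157,-0.0176,-0.0065,0.0087,-1, 0,0,0.157,-0.0176,-0.0065,0.0087,-1, 0,0,0.157,-0.0176,-0.0065,0.0087,-1, 0,0,0.157,-0.0176,-0.0065,0.0087,-1, 0,0,0.157,-0.0176,-0.0065,0.0087,-1, 0,0,0.157,-0.0176,-0.0065,0.0087,-1, 0,0,0.157,-0.0176,-0.0065,0.0087,-1, 0,0,0.157,-0.0176,-0.0065,0.0087,-1]'
python3 - <<'E'
from h import *
print(read_state()["q"].round(2));plan(gp(.384,[.505,.001,.130]),10)
E
```

```text
time_s: 20.8
ee_pos: [0.5039, 0.0474, 0.2444]
tcp_rot: [0.191, 0.982, -0.004, -0.001]
wrist_force: [-0.4, -0.3, -0.2]
opening: 0.0853
grip_force: 0.0
[-1.27  0.15  0.95  1.82  0.25  1.37 -1.97]
10 rows [-0.0, 0.0002, -0.0007, 0.0001, 0.0, 0.0128] total rot [-0.0003  0.0025 -0.0067] shift [0.0015 0.0002 0.1284]
```

```bash
python3 -m jog '[0,0,-0.006,0.001,0,0.02,-1, 0,0,0,0,0,0.03,-1, 0,0,0,0,0,0.03,-1, 0,0,0,0,0,0.025,-1, 0,0,0,0,0,0.015,-1, 0,0,0,0,0,0.008,-1, 0,0,0,0,0,0,-1, 0,0,0,0,0,0,-0.5, 0,0,0,0,0,0,0, 0,0,0,0,0,0,0.2]' 40 && python3 -m jog '[0,0,0,0,0,0,1, 0,0,0,0,0,0,1, 0,0,0,0,0,0,1, 0,0,0,0,0,0,1, 0,0,0,0,0,0,1, 0,0,0,0,0,0,1, 0,0,0,0,0,0,1, 0,0,0,0,0,0,1, 0,0,0,0,0,0,1, 0,0,0,0,0,0,1]' 40
python3 - <<'E'
from h import *
rep();s=read_state();print(s["q"].round(2))
C=cur();print(C[:3,2]);g=C[1:3,3]-.005*C[1:3,2];print("g",g,"r",np.linalg.norm(g-PV),np.arctan2(*(g-PV)[::-1]))
E
```

```text
time_s: 22.05
ee_pos: [0.5062, 0.0008, 0.127]
tcp_rot: [0.19, 0.982, 0.003, -0.001]
wrist_force: [-0.6, 0.4, -0.8]
opening: 0.035
grip_force: 0.0
time_s: 23.3
ee_pos: [0.5061, 0.0004, 0.1271]
tcp_rot: [0.19, 0.982, 0.002, -0.001]
wrist_force: [-1.2, 0.1, 6.7]
opening: 0.0205
grip_force: 38.9
tool F [-1.1798  2.3862 -6.2127] tau [ 0.0034 -0.3739  0.0157]
s,n -0.05680996985654032 0.05430527070910658
[-1.15  0.29  0.93  1.97  0.16  1.08 -1.87]
[-0.0009 -0.374  -0.9274]
g [0.0023 0.1317] r 0.08692601384645715 -0.39307373067612067
```

```bash
cat > arc.py <<'E'
from h import *
import sys
def arc(th0,dth,tilt0,dtilt,N,r=.086):
    f=lambda th:PV+r*np.array([np.cos(th),np.sin(th)])
    T=[gp(tilt0+dtilt*i/N,np.r_[.506,f(th0+dth*i/N)]) for i in range(N+1)]
    for a,b in zip(T,T[1:]):
        D=np.linalg.inv(a)@b;print(np.round(np.r_[Ro.from_matrix(D[:3,:3]).as_rotvec(),D[:3,3]],4).tolist())
    print(T[-1][:3,3])
E
python3 -c 'from arc import *;arc(-.42,.8,.384,-.264,8)'
```

```text
[0.033, 0.0, 0.0, 0.0, -0.0, -0.0086]
[0.033, 0.0, 0.0, 0.0, 0.0005, -0.0086]
[0.033, 0.0, 0.0, 0.0, 0.0011, -0.0085]
[0.033, 0.0, 0.0, 0.0, 0.0017, -0.0084]
[0.033, 0.0, 0.0, 0.0, 0.0022, -0.0083]
[0.033, 0.0, 0.0, 0.0, 0.0028, -0.0081]
[0.033, 0.0, 0.0, 0.0, 0.0033, -0.0079]
[0.033, 0.0, 0.0, 0.0, 0.0038, -0.0076]
[0.506      0.0012666  0.19193512]
```

```bash
python3 -m jog '[0.033,0,0,0,0,-0.0086,1, 0.033,0,0,0,0.0005,-0.0086,1, 0.033,0,0,0,0.0011,-0.0085,1, 0.033,0,0,0,0.0017,-0.0084,1, 0.033,0,0,0,0.0022,-0.0083,1, 0.033,0,0,0,0.0028,-0.0081,1, 0.033,0,0,0,0.0033,-0.0079,1, 0.033,0,0,0,0.0038,-0.0076,1, 0,0,0,0,0,0,1, 0,0,0,0,0,0,1]'
python3 - <<'E'
from arc import *
rep();C=cur();g=C[1:3,3]-.005*C[1:3,2];print("g",g,"r",np.linalg.norm(g-PV),np.arctan2(*(g-PV)[::-1]))
s=read_camera("scene");t=read_camera("top")
ks,rs=blob(s,(0,150,90),(8,255,255),(215,140,275,200));print(rs)
arc(.38,.8,.12,-.264,8)
E
```

```text
time_s: 24.55
ee_pos: [0.506, 0.0029, 0.1935]
tcp_rot: [0.06, 0.998, 0.002, -0.001]
wrist_force: [-0.6, -2.8, -0.7]
opening: 0.0204
grip_force: 40.3
tool F [-0.6064  2.7086  1.0612] tau [-0.3274 -0.1693  0.1013]
s,n -0.034225031658105864 0.11686098760814918
g [0.0035 0.1985] r 0.08813238359497666 0.38982580711209
((234.98080444335938, 168.40383911132812), (7.844645023345947, 11.570852279663086), 78.69007110595703)
[0.033, 0.0, 0.0, 0.0, 0.0043, -0.0073]
[0.033, 0.0, 0.0, 0.0, 0.0048, -0.007]
[0.033, 0.0, 0.0, 0.0, 0.0053, -0.0067]
[0.033, 0.0, 0.0, 0.0, 0.0057, -0.0063]
[0.033, 0.0, 0.0, 0.0, 0.0061, -0.0059]
[0.033, 0.0, 0.0, 0.0, 0.0065, -0.0054]
[0.033, 0.0, 0.0, 0.0, 0.0068, -0.005]
[0.033, 0.0, 0.0, 0.0, 0.0072, -0.0045]
[ 0.506  -0.0445  0.2396]
```

Forces are low and the grip is held, so I'll continue round the arc.

```bash
python3 -m jog '[0.033,0,0,0,0.0043,-0.0073,1, 0.033,0,0,0,0.0048,-0.007,1, 0.033,0,0,0,0.0053,-0.0067,1, 0.033,0,0,0,0.0057,-0.0063,1, 0.033,0,0,0,0.0061,-0.0059,1, 0.033,0,0,0,0.0065,-0.0054,1, 0.033,0,0,0,0.0068,-0.005,1, 0.033,0,0,0,0.0072,-0.0045,1, 0,0,0,0,0,0,1, 0,0,0,0,0,0,1]'
python3 - <<'E'
from arc import *
rep();C=cur();g=C[1:3,3]-.005*C[1:3,2];print("g",g,"r",np.linalg.norm(g-PV),np.arctan2(*(g-PV)[::-1]))
arc(1.18,.84,-.144,-.264,8)
E
```

```text
time_s: 25.9
ee_pos: [0.5068, -0.0387, 0.2439]
tcp_rot: [-0.077, 0.997, 0.004, -0.001]
wrist_force: [-11.7, 15.6, 23.3]
opening: 0.0203
grip_force: 40.2
tool F [-11.6138 -19.0329 -20.6491] tau [ 4.045  -2.2928 -0.0766]
s,n 0.023188271722574566 0.1479879217127823
g [-0.0394  0.2488] r 0.09229151179102259 1.1394712980557091
[0.033, 0.0, 0.0, 0.0, 0.0078, -0.0042]
[0.033, 0.0, 0.0, 0.0, 0.0081, -0.0036]
[0.033, 0.0, 0.0, 0.0, 0.0083, -0.003]
[0.033, 0.0, 0.0, 0.0, 0.0085, -0.0024]
[0.033, 0.0, 0.0, 0.0, 0.0087, -0.0017]
[0.033, 0.0, 0.0, 0.0, 0.0088, -0.0011]
[0.033, 0.0, 0.0, 0.0, 0.0088, -0.0005]
[0.033, 0.0, 0.0, 0.0, 0.0089, 0.0002]
[ 0.506  -0.1134  0.2379]
```

Run:
```python
from h import *
a=read_camera("scene")["image"][:,:,::-1][110:230,200:340];b=read_camera("top")["image"][:,:,::-1][110:250,220:340]
cv2.imwrite("pics/c7.png",np.hstack([cv2.resize(a,(455,390),interpolation=cv2.INTER_CUBIC),cv2.resize(b,(334,390),interpolation=cv2.INTER_CUBIC)]))
```

```text
(no output)
```

View pics/c7.png

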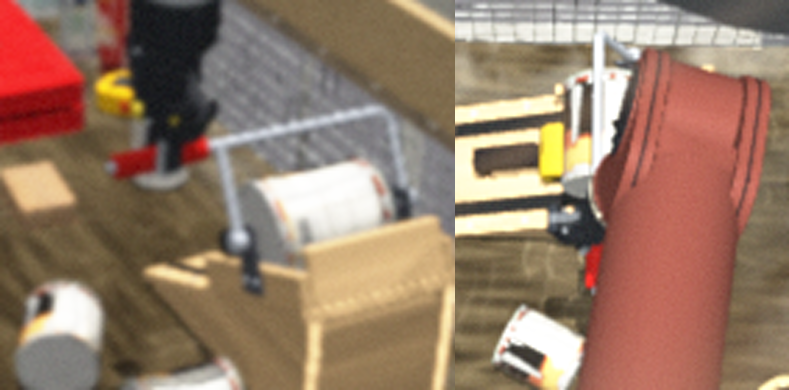

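The bail is up near vertical and the tin still rests by the chock. In the left crop the pivot bolt is at (237,238) and the bail's elbow at about (217,148). I'll use these to check the pivot, because the radial load has risen.

Run:
```python
from h import *
np.set_printoptions(precision=4,suppress=True)
s=read_camera("scene")
def onx(u,v,x):
    o,d=ray(s,(200+(u+.5)/3.25-.5,110+(v+.5)/3.25-.5));return o+d*(x-o[0])/d[0]
p=onx(237,238,.5645);e=onx(217,148,.5645);print(p,e,e-p,np.linalg.norm(e-p),np.arctan2((e-p)[2],(e-p)[1]))
ks,rs=blob(s,(0,150,90),(8,255,255),(225,145,270,170));x=ks[:,0]
for q in(rs[0],):
    o,d=ray(s,q);print("grip centroid",rs,[o+d*(xx-o[0])/d[0] for xx in(.495,.506)])
C=cur();print(C[:3,3]-.005*C[:3,2])
```

```text
[ 0.5645 -0.0726  0.1615] [ 0.5645 -0.0314  0.2317] [0.     0.0412 0.0702] 0.08138874541859568 1.0396809261496833
grip centroid ((241.02703857421875, 159.6621551513672), (7.891151428222656, 13.31631851196289), 80.53767395019531) [array([ 0.495 , -0.0081,  0.2218]), array([0.506 , 0.0155, 0.2087])]
[ 0.5068 -0.0394  0.2488]
```

```bash
python3 -m jog '[0,0,0,0,0,0,0.2, 0,0,0,0,0,0,0, 0,0,0,0,0,0,-0.2, 0,0,0,0,0,0,-0.2, 0,0,0,0,0,0,-0.2, 0,0,0,0,0,0,-0.2, 0,0,0,0,0,0,-0.2, 0,0,0,0,0,0,-0.2, 0,0,0,0,0,0,-0.2, 0,0,0,0,0,0,-0.2]' 40
python3 - <<'E'
from h import *
rep();plan(gp(-.144,[.504,-.037,.236]),6)
E
```

```text
time_s: 27.3
ee_pos: [0.5065, -0.0428, 0.2411]
tcp_rot: [-0.072, 0.997, 0.002, -0.001]
wrist_force: [0.3, 0.1, -0.4]
opening: 0.0509
grip_force: 0.0
tool F [0.3139 0.0105 0.4191] tau [-0.1206 -0.0448  0.0005]
s,n 0.025939395456271386 0.14381860533084984
6 rows [-0.0001, 0.0005, 0.0007, -0.0004, -0.0008, 0.0018] total rot [-0.0009  0.0032  0.0039] shift [-0.0024 -0.005   0.0108]
```

```bash
python3 -m jog '[0,0,0,-0.001,-0.002,0.003,-0.2, 0,0,0,-0.001,-0.002,0.003,-0.2, 0,0,0,0,-0.001,0.003,-0.2, 0,0,0,0,0,0.002,-0.2, 0,0,0,0,0,0,0.1, 0,0,0,0,0,0,1, 0,0,0,0,0,0,1, 0,0,0,0,0,0,1, 0,0,0,0,0,0,1, 0,0,0,0,0,0,1]' 30
python3 - <<'E'
from h import *
rep();C=cur();g=C[1:3,3]-.005*C[1:3,2];print("g",g,"r",np.linalg.norm(g-PV),np.arctan2(*(g-PV)[::-1]))
E
```

```text
time_s: 28.55
ee_pos: [0.5045, -0.0364, 0.231]
tcp_rot: [-0.072, 0.997, 0.002, -0.001]
wrist_force: [0.5, -1.7, 0.2]
opening: 0.0214
grip_force: 29.4
tool F [ 0.5394  1.6358 -0.4704] tau [-0.3318  0.0728  0.0736]
s,n 0.016236348648222695 0.13683290897215689
g [-0.0371  0.2359] r 0.08185014896145175 1.0475372318872838
```

```bash
sed -i 's/^PV=.*/PV=np.array([-.079,.161])/' h.py; python3 -c 'from arc import *;arc(1.06,1.0,-.144,-.45,10)'
```

```text
[0.045, 0.0, 0.0, 0.0, 0.0068, -0.0049]
[0.045, 0.0, 0.0, 0.0, 0.0071, -0.0045]
[0.045, 0.0, 0.0, 0.0, 0.0073, -0.0041]
[0.045, 0.0, 0.0, 0.0, 0.0076, -0.0037]
[0.045, 0.0, 0.0, 0.0, 0.0077, -0.0032]
[0.045, 0.0, 0.0, 0.0, 0.0079, -0.0028]
[0.045, 0.0, 0.0, 0.0, 0.008, -0.0023]
[0.045, 0.0, 0.0, 0.0, 0.0082, -0.0019]
[0.045, 0.0, 0.0, 0.0, 0.0083, -0.0014]
[0.045, 0.0, 0.0, 0.0, 0.0083, -0.0009]
[ 0.506      -0.11661499  0.23276929]
```

Do the first five rows, then check.

```bash
python3 -m jog '[0.045,0,0,0,0.0068,-0.0049,1, 0.045,0,0,0,0.0071,-0.0045,1, 0.045,0,0,0,0.0073,-0.0041,1, 0.045,0,0,0,0.0076,-0.0037,1, 0.045,0,0,0,0.0077,-0.0032,1, 0,0,0,0,0,0,1, 0,0,0,0,0,0,1, 0,0,0,0,0,0,1, 0,0,0,0,0,0,1, 0,0,0,0,0,0,1]' 30
python3 - <<'E'
from h import *
rep();C=cur();g=C[1:3,3]-.005*C[1:3,2];print("g",g,"r",np.linalg.norm(g-PV),np.arctan2(*(g-PV)[::-1]))
E
```

```text
time_s: 29.8
ee_pos: [0.5048, -0.0757, 0.2431]
tcp_rot: [-0.185, 0.983, 0.002, -0.002]
wrist_force: [-2.3, 1.3, 9.5]
opening: 0.0211
grip_force: 30.5
tool F [-2.3592 -4.6882 -8.3723] tau [ 0.6196 -0.7192  0.1256]
s,n 0.05729183402312221 0.1333873574365244
g [-0.0776  0.2478] r 0.08680739998934255 1.5540992813445058
```

```bash
python3 -m jog '[0.045,0,0,0,0.0079,-0.004,1, 0.045,0,0,0,0.008,-0.003,1, 0.045,0,0,0,0.0082,-0.002,1, 0.045,0,0,0,0.0083,-0.0014,1, 0.045,0,0,0,0.0083,-0.0009,1, 0,0,0,0,0,0,1, 0,0,0,0,0,0,1, 0,0,0,0,0,0,1, 0,0,0,0,0,0,1, 0,0,0,0,0,0,1]' 30
python3 - <<'E'
from h import *
rep();C=cur();g=C[1:3,3]-.005*C[1:3,2];print("g",g,"r",np.linalg.norm(g-PV),np.arctan2(*(g-PV)[::-1]))
E
```

```text
time_s: 31.05
ee_pos: [0.505, -0.114, 0.2364]
tcp_rot: [-0.296, 0.955, 0.004, -0.002]
wrist_force: [-4.7, 10.9, 16.0]
opening: 0.021
grip_force: 30.6
tool F [ -4.6171 -18.1263  -7.0026] tau [ 3.104  -0.8427  0.052 ]
s,n 0.090266171864543 0.11281529114257353
g [-0.1168  0.2405] r 0.0880825991823377 2.014928754229719
```

Opposing tangential load of about 17 N at a swing of about 2.39 rad means the bail is at its stop. I'll push a little more to confirm, then let go.

```bash
python3 -m jog '[0,0,0,0,0.0015,-0.001,1, 0,0,0,0,0.0015,0,1, 0,0,0,0,0,0,1, 0,0,0,0,0,0,1, 0,0,0,0,0,0,1, 0,0,0,0,0,0,1, 0,0,0,0,0,0,1, 0,0,0,0,0,0,1, 0,0,0,0,0,0,1, 0,0,0,0,0,0,1]' 30
python3 -c 'from h import *;rep();C=cur();print(C[:3,3])'
python3 -m jog '[0,0,0,0,0,0,0.3, 0,0,0,0,0,0,-0.1, 0,0,0,0,0,0,-0.3, 0,0,0,0,0,0,-0.3, 0,0,0,0,0,0,-0.3, 0,0,0,0,0,0,-0.3, 0,0,0,0,0,0,-0.3, 0,0,0,0,0,0,-0.3, 0,0,0,0,0,0,-0.3, 0,0,0,0,0,0,-0.3]' 30
python3 -c 'from h import *;rep();C=cur();print(C)'
```

```text
time_s: 32.3
ee_pos: [0.505, -0.1142, 0.2363]
tcp_rot: [-0.299, 0.954, 0.006, -0.003]
wrist_force: [-6.3, 21.2, 20.9]
opening: 0.0207
grip_force: 30.9
tool F [ -6.0819 -29.3364  -5.0201] tau [ 5.399  -1.2094  0.1106]
s,n 0.0904301876205047 0.11264207778965747
[ 0.505  -0.1142  0.2363]
time_s: 33.55
ee_pos: [0.5048, -0.1203, 0.2335]
tcp_rot: [-0.293, 0.956, 0.002, -0.002]
wrist_force: [0.0, 0.2, -0.1]
opening: 0.0557
grip_force: 0.0
tool F [ 0.0371 -0.1358  0.1863] tau [-0.6117  0.0002 -0.0226]
s,n 0.09502428106096522 0.10775052561044053
[[ 1.      0.0021 -0.0046  0.5048]
 [ 0.0043 -0.8282  0.5604 -0.1203]
 [-0.0026 -0.5604 -0.8282  0.2335]
 [ 0.      0.      0.      1.    ]]
```

```bash
python3 -m jog '[0,0,0,0,-0.005,0,-0.6, 0,0,0,0,0,-0.01,-0.6, 0,0,0,0,0,-0.02,-0.6, 0,0,0,0,0,-0.03,-0.6, 0,0,0,0,0,-0.03,-0.6, 0,0,0,0,0,-0.03,-0.6, 0,0,0,0,0,-0.03,-0.6, 0,0,0,-0.03,0,-0.02,-0.6, 0,0,0,-0.03,0,0,-0.6, 0,0,0,0,0,0,-0.6]'
python3 - <<'E'
from h import *
a=read_camera("scene")["image"][:,:,::-1][110:230,200:340];b=read_camera("top")["image"][:,:,::-1][110:250,220:340]
cv2.imwrite("pics/c8.png",np.hstack([cv2.resize(a,(455,390),interpolation=cv2.INTER_CUBIC),cv2.resize(b,(334,390),interpolation=cv2.INTER_CUBIC)]))
E
```

```text
time_s: 34.8
ee_pos: [0.4436, -0.2138, 0.3791]
tcp_rot: [-0.293, 0.956, 0.0, -0.0]
wrist_force: [1.4, 0.0, 0.8]
opening: 0.0684
grip_force: 0.0
```

View pics/c8.png

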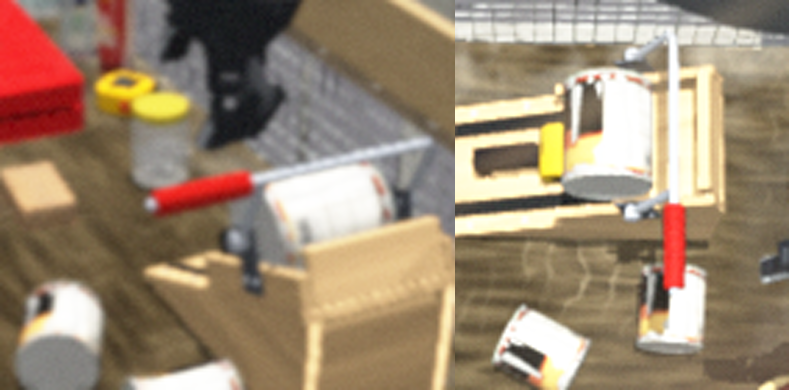

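The bail is fully back: its bar is at about x 672 in the top crop, uphill of the tin. The tin is at (605,135), resting on the chock at (520,155), and the robot is clear of everything.

```bash
python3 -c 'from rig import *;print(close_job())'
```

```text
the job is handed in; nothing more can be done
None
```

The job is handed in at about 35 s: the chock lies flat and square under the tin, released before the bail was moved; the bail is fully back at its stop, and the last picture shows the tin resting on the chock.

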